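# Dock a top-heavy painting stand and wedge it fast

## Robot

A 7-joint arm with a two-finger parallel gripper is mounted at the origin on the work surface. World frame = base frame: x ahead of the robot, y to its left, z up, the work surface at z = 0. Lengths are in mm, angles in rad, forces in N, time in s.
With the tool pointing down it reaches from about 425 to 950 mm from the base axis. Payload 4.7 kg.
Tool frame: the origin (TCP) lies midway between the tips of the shut fingers; the grasp point (between the pads) lies arm.grip_point_offset behind it (arm.grip_point_offset is the distance from the TCP to the grasp point, in mm); z points along the fingers, y is the line along which they close (so a half turn about z gives the same grasp; the last joint's range is limited). The gripper opens to 85 mm and grips with 20 to 120 N. Pads are 22 mm wide; open, the fingers measure 114 mm over their backs; the gripper's body (76 mm by 85 mm) begins 54 mm behind the grasp point. The pads swing forward as they close: fully open they stand 13 mm farther back than shut.
Start: joints at [1.107, 0.469, -0.049, 1.532, 0.024, 1.141, -0.082], TCP at [284.376, -612.192, 231.335] pointing down, gripper open.
Joint ranges: [-2.59, 2.59], [-0.33, 1.99], [-1.39, 1.29], [0.1, 2.45], [-1.04, 4.18], [0.21, 1.99], [-2.66, 2.66]. Speed limits (rad/s): [2.57, 2.57, 3.14, 3.14, 3.14, 3.14, 3.14].

## Interface

Orientations are given as a unit quaternion [x, y, z, w].
In Python, from rig import arm, release, close_gripper, kinematics, vision, order, nets gives the robot as it stands. The module is installed in compiled form; this text tells all that it offers. Calls block until the motion is done:
- arm.move_pose(position, orientation): joint-space move of the TCP to a pose.
- arm.move_straight(position, orientation=None, speed=150, guard=None): straight line of the TCP; orientation=None keeps the orientation; speed is the mean speed in mm/s. With guard (N) it stops when the force on the tool has changed by that much, and returns True; else False.
- arm.movej(angles): joint-space move.
- release() and close_gripper(grasp_force=None): open the fingers fully, or close them until they stop; grasp_force is the grip in N (None keeps the last).
- arm.dwell(seconds).
- kinematics.inverse_kinematics(position, orientation): joint angles nearest the present ones, or None.
- vision.camera(name): name is "side" or "top" or "wrist"; returns the picture (400x640x3 uint8, blue, green, red); there is no depth.
- vision.camera_info(name): a dict with "fx", "fy", "cx", "cy" (pixels), "distortion" ([k1, k2, p1, p2, k3] as OpenCV has them; the pictures are not rectified), "origin" and "attitude" of the camera in the world. Camera axes: x right, y down, z forward; pixel columns grow to the right and rows downward; lengths in mm; the calibration is good to about 2 mm. A picture is of the moment at which its call begins: read the wrist's pose just before it. camera_info takes no time and is no camera call; for the wrist camera it gives the pose at the moment of the call.
A pose or a line that the arm cannot do raises arm.Unreachable and nothing moves.
- order.job_done(): hands the job in; it is judged then, once.
Trained networks look in the newest picture that a camera, given by its name, has taken for a name from the list of things; names that differ only in an ending like _2 or _b are one class to them, and where a whole thing is asked for, a point or a joint stands for the part that bears it (a point fixed in the world has none). Each returns a list of dicts, best first, with "score" (0 to 1); they miss things now and then, are a little off and sometimes report something else, mostly with a low value. They report only what shows in the picture. A call takes as long as a camera call.
- nets.recognise(camera, target): "box" ([left, top, width, height] as shares, 0 to 1, of the picture: columns of its width, rows of its height, round what is visible of it).
Readings, each from a call of its own:
- arm.get_t(): time.
- arm.get_qpos(): joint angles.
- arm.get_joint_vel(): joint speeds.
- arm.get_joint_torque(): joint torques, N m.
- arm.get_tcp_pos(): TCP position.
- arm.get_orientation(): TCP orientation.
- arm.get_wrist_force(): force on the tool from outside, world axes, zero at the start.
- arm.get_wrist_torque(): the same for the moment, N m.
- arm.get_width(): finger opening in mm.
- arm.get_grasp_force(): force on a finger pad.
Only numpy, scipy, OpenCV 4.12 (cv2) and the standard library are available. Lean on these libraries where they do the work, as an engineer would, in place of code of your own. Each camera call takes 0.05 s, during which the arm holds its last target. There are 200 camera calls.

## Task

The freshly painted bust on its tall, top-heavy stand must be parked to dry: slide the stand gently along the bench, without lifting it or tipping it over, into the open side of the wooden dock until its round foot is against the dock's stop, and never touch the bust, whose paint is wet. Then slide the loose wooden wedge, thin end first, along the dock's batten nearest the robot, beside the foot, until it jams the foot tight against the batten opposite, and let go. Leave everything else on the bench where it is.

Things in the scene. Friction and masses are not known exactly. Their poses are not given: they have to be found in the camera images.
- stand: Loose stand: round wooden foot 80 mm in diameter, 22 mm thick; steel rod 12 mm thick from its centre up to 130 mm; heavy bust on top. About 560 g, centre of mass about 140 mm up; topples if it leans over 15 degrees, so push it at the foot, below 0.1 m/s. Slides at about 2 to 6 N. Origin: centre of the foot's underside, z up.
- bust: Grey cast bust with a hat, fixed on the stand's rod, paint wet: not to be touched. Round, up to 42 mm in diameter, from 130 to 205 mm above the bench. Origin on the stand's axis at the bust's underside. A gripper that pushes the foot must lean back or keep its body clear of the bust.
- dock: Dock: three battens 28 mm high screwed to the bench, a bay open to its -x side (the robot's left). Origin on the bench, where the foot's centre lies when fully home. x into the bay, y left, z up. Stop face at x = 40 mm (y -34 to 40). Far batten's inner face y = 40, near one's y = -64 mm; both from x = -40 to 65 mm, 28 mm thick. Bay 104 mm wide.
- dock_lane (a point): Mouth of the wedge's lane, at (-40, -52, 14) mm in the dock frame, same axes. The lane is the 24 mm left between the homed foot and the near batten; it is open at both ends (the stop does not cross it).
- wedge: Loose wooden wedge, 180 mm long, 34 mm high, 90 g, upright on its narrow side. Origin on the underside, mid-length, mid-thickness of the head; x to the thin end. Flat face at y = -16 mm, full length. From x = -30 to 90 mm the other (+y) face slopes 1 in 6, from 32 to 12 mm thick. Jammed, its origin is at about x = -21, y = -48 mm in the dock frame, axes parallel.
- wedge_head (a point): Centre of the wedge's head, at (-60, 0, 17) mm in the wedge's frame, same axes: parallel-sided block 32 mm thick, 60 mm long, its tail end at x = -90 mm; stays outside the bay, to be gripped from above or pushed at the tail. Driving the wedge takes up to 10 N while it shifts the foot, then rises steeply past 15 N once tight.
- wedge_tip (a point): Middle of the thin end face of the wedge, at (90, -10, 17) mm in the wedge's frame.
- spacer: Straight wooden spacer bar, 180 x 32 x 34 mm, same wood as the wedge but not tapered; not needed. Origin at the centre of its underside, x along its length.
- bottle_a: Small paint bottle, 32 mm diameter, 95 mm high, beyond the dock. Origin at the centre of its underside.
- bottle_b: Small paint bottle like the other, to the right of the dock. Origin at the centre of its underside.
- mug: White mug, 82 mm diameter, 100 mm high. Origin at the centre of its underside.
- bowl: White bowl, 140 mm diameter, 50 mm high. Origin at the centre of its underside.

How it is judged:
By the outcome, as a careful person would: the job done as asked, in the order asked, and still so for the second after the job is handed in, with the robot touching nothing.
It also fails if it takes over 70 s, if anything falls off the work surface, if the arm or the gripper's body presses on something with over 40 N, if the wrist force passes 120 N, or if a joint passes its speed limit or range.

## Working session

There is one attempt and no reset: what is moved stays moved. The work goes in short steps, each a Python script; the robot and the scene stay as the last script left them, time stands still between calls to the robot, and variables do not carry over. Pictures are saved under pics/ and viewed, at most 11 in all, crops included, and the job is handed in when it is done.

```bash
mkdir -p pics
cat > h.py <<'E'
import numpy as np, cv2
from scipy.spatial.transform import Rotation as R
from rig import arm, release, close_gripper, kinematics, vision, order, nets
def K(i): return np.array([[i["fx"],0,i["cx"]],[0,i["fy"],i["cy"]],[0,0,1.]]), np.array(i["distortion"],float)
def Rot(i):
    a=np.array(i["attitude"],float)
    return R.from_quat(a).as_matrix() if a.size==4 else a.reshape(3,3)
def px2w(i,uv,z):
    k,d=K(i); p=cv2.undistortPoints(np.array(uv,float).reshape(-1,1,2),k,d).reshape(-1,2)
    r=np.c_[p,np.ones(len(p))]@Rot(i).T; o=np.array(i["origin"],float)
    return o+r*((z-o[2])/r[:,2])[:,None]
def w2px(i,P):
    k,d=K(i); r=Rot(i).T; o=np.array(i["origin"],float)
    return cv2.projectPoints(np.array(P,float).reshape(-1,1,3),cv2.Rodrigues(r)[0],-r@o,k,d)[0].reshape(-1,2)
E
cat > a.py <<'E'
from h import *
for c in ("top","side"):
    im=vision.camera(c); cv2.imwrite(f"pics/{c}0.png",im); i=vision.camera_info(c)
    print(c,i)
    for t in ("stand","bust","dock","wedge","wedge_head","wedge_tip","spacer","bottle_a","mug","bowl"):
        for r in nets.recognise(c,t)[:2]:
            b=np.array(r["box"])*[640,400,640,400]; print(t,round(r["score"],2),b.round(0), px2w(i,[b[0]+b[2]/2,b[1]+b[3]/2],20).round(0)[0][:2])
E
python3 a.py
```

```text
top {'fx': 376.91187293885855, 'fy': 376.91187293885855, 'cx': 327.9361728852416, 'cy': 198.27717035086962, 'distortion': array([-0.07674264,  0.        ,  0.        ,  0.        ,  0.        ]), 'origin': array([391.22065026, -73.52122211, 988.99742281]), 'attitude': array([-0.69628172,  0.707986  , -0.0834831 ,  0.08353537])}
stand 0.67 [207. 197.  42.  40.] [580. 188.]
bust 0.83 [209. 200.  18.  19.] [601. 215.]
dock 0.62 [322. 166.  44.  66.] [ 622. -118.]
dock 0.16 [394. 140.  42.  39.] [ 730. -314.]
wedge 0.55 [370. 272.  69.  16.] [ 410. -264.]
wedge_head 0.71 [369. 269.  74.  14.] [ 417. -269.]
wedge_tip 0.65 [369. 269.  72.  16.] [ 417. -266.]
spacer 0.87 [240. 263.  76.  18.] [436.  55.]
bottle_a 0.71 [402. 211.  16.  15.] [ 567. -291.]
bottle_a 0.51 [274. 138.  14.  17.] [774.  50.]
mug 0.75 [394. 141.  45.  38.] [ 728. -319.]
mug 0.47 [324. 166.  42.  64.] [ 627. -121.]
bowl 0.67 [431. 183.  55.  51.] [ 592. -420.]
side {'fx': 438.0361007452236, 'fy': 438.0361007452236, 'cx': 319.84513717012766, 'cy': 196.76925374707437, 'distortion': array([0.0151001, 0.       , 0.       , 0.       , 0.       ]), 'origin': array([ 307.66248861, -627.30214083,  800.09240166]), 'attitude': array([ 0.90683886, -0.24057934,  0.08254694, -0.33608163])}
stand 0.56 [245.  89.  31.  79.] [607. 246.]
stand 0.28 [251. 275.  58.  85.] [ 414. -269.]
bust 0.94 [244.  90.  20.  28.] [635. 358.]
dock 0.73 [300. 194.  83.  63.] [ 628. -138.]
dock 0.68 [253. 273.  57.  86.] [ 417. -267.]
wedge 0.86 [251. 275.  60.  87.] [ 415. -269.]
wedge_head 0.87 [252. 275.  58.  84.] [ 415. -267.]
wedge_tip 0.58 [250. 277.  55.  85.] [ 409. -269.]
bottle_a 0.93 [347. 268.  18.  33.] [ 576. -280.]
bottle_a 0.53 [343. 124.  16.  37.] [789.  78.]
mug 0.73 [396. 223.  63.  61.] [ 746. -293.]
mug 0.37 [346. 124.   9.  38.] [788.  78.]
bowl 0.63 [365. 297.  78.  75.] [ 598. -409.]
```

Run:
```python
import cv2
a=cv2.imread("pics/top0.png")[120:300,190:510]; cv2.imwrite("pics/top0b.png",cv2.resize(a,(800,450),interpolation=cv2.INTER_CUBIC))
a=cv2.imread("pics/side0.png")[70:380,180:480]; cv2.imwrite("pics/side0b.png",cv2.resize(a,None,fx=1.9,fy=1.9,interpolation=cv2.INTER_CUBIC))
```

```text
(no output)
```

View pics/top0b.png

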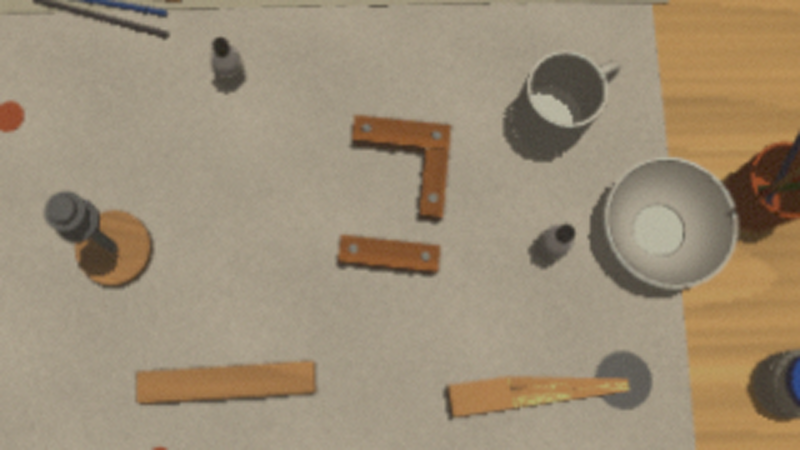

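View pics/side0b.png

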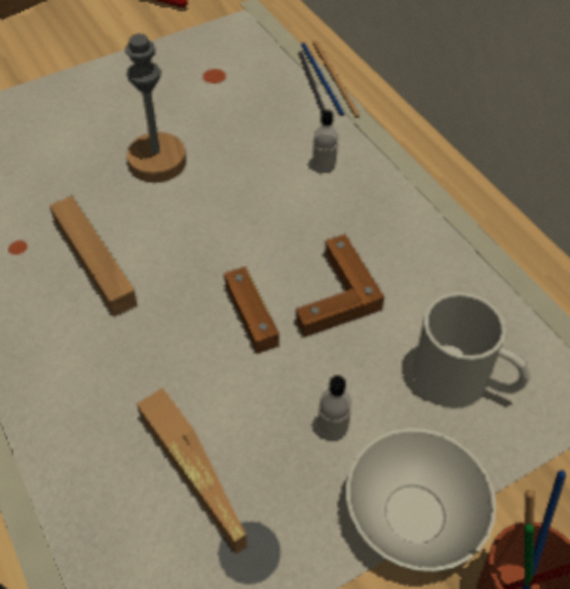

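Top view: stand on the left (foot centre at crop pixel ~113,248), dock in the middle (opening to the left), wedge lower right with its head at ~(480,397) and tip at ~(628,385), spacer lower left. The side view agrees; the wedge's sloped face is on the far side. I'll fit poses by silhouette in both cameras.

```bash
cat > fit.py <<'E'
from h import *
from scipy.optimize import minimize
def box(x0,x1,y0,y1,h): return [[x,y,z] for x in(x0,x1) for y in(y0,y1) for z in(0,h)]
t=np.linspace(0,2*np.pi,60)
PARTS={"dock":[box(-40,65,40,68,28),box(-40,65,-92,-64,28),box(40,65,-34,40,28)],
"wedge":[box(-90,-30,-16,16,34),[[x,y,z] for z in(0,34) for x,y in((-30,-16),(-30,16),(90,-16),(90,-4))]],
"foot":[[[40*np.cos(a),40*np.sin(a),z] for a in t for z in(0,22)]]}
S=4
def fit(name,p0,views):
    data=[]
    for im,i in views:
        P=np.vstack(PARTS[name]); P=P@Rz(p0[2]).T+[p0[0],p0[1],0]; q=w2px(i,P)
        lo=np.maximum(q.min(0)-9,0).astype(int); hi=(q.max(0)+10).astype(int)
        hsv=cv2.cvtColor(cv2.resize(im[lo[1]:hi[1],lo[0]:hi[0]],None,fx=S,fy=S,interpolation=cv2.INTER_CUBIC),cv2.COLOR_BGR2HSV)
        m=((hsv[...,1]>85)&((hsv[...,0]<25)|(hsv[...,0]>172))).astype(np.uint8)
        if name!="dock":
            n,l,s,_=cv2.connectedComponentsWithStats(m); m=(l==1+np.argmax(s[1:,4])).astype(np.uint8)
        if name=="foot":
            h=cv2.convexHull(cv2.findNonZero(m)); cv2.fillPoly(m,[h],1)
        data.append((m,lo,i))
    def cost(p):
        c=0
        for m,lo,i in data:
            r=np.zeros_like(m)
            for part in PARTS[name]:
                q=w2px(i,np.array(part)@Rz(p[2]).T+[p[0],p[1],0])
                q=((q-lo+.5)*S-.5)*16
                cv2.fillPoly(r,[cv2.convexHull(q.round().astype(np.int32))],1,shift=4)
            c+=(r!=m).sum()/m.sum()
        return c/len(data)
    best=None; p=np.array(p0,float)
    for s in (12,4,1.5):
        sim=np.vstack([p]+[p+np.array(v)*s for v in([1,0,0],[0,1,0],[0,0,.01])])
        o=minimize(cost,p,method="Nelder-Mead",options=dict(initial_simplex=sim)); p=o.x
    return p,o.fun
def Rz(a): return R.from_euler("z",a).as_matrix()
E
cat > b.py <<'E'
from fit import *
V=[(cv2.imread(f"pics/{c}0.png"),vision.camera_info(c)) for c in("top","side")]
for n,p in(("dock",(625,-105,np.radians(-94.5))),("wedge",(412,-267,np.radians(-82))),("foot",(580,190,0))):
    for v in(V,V[:1],V[1:]):
        q,c=fit(n,p,v); print(n,q.round(1)[:2],np.degrees(q[2]).round(1),round(c,3))
print(arm.grip_point_offset, arm.get_orientation(), arm.get_width(), arm.get_t())
for th in (25,30,35,40,50):
  for sg in (1,-1):
    ex=np.array([np.cos(-1.65),np.sin(-1.65),0]); ey=np.array([-ex[1],ex[0],0])
    z=np.cos(np.radians(th))*ex-np.sin(np.radians(th))*np.array([0,0,1]); y=sg*ey; x=np.cross(y,z)
    o=R.from_matrix(np.c_[x,y,z]).as_quat()
    print(th,sg,[None if (k:=kinematics.inverse_kinematics(p,o)) is None else np.round(k,2) for p in([580,190,15],[580,270,15],[622,-40,15])])
E
python3 b.py
```

```text
dock [ 642.4 -116.9] -96.9 0.108
dock [ 642.2 -116.7] -97.2 0.112
dock [ 642.7 -115. ] -97.1 0.089
wedge [ 422.  -265.4] -83.0 0.051
wedge [ 421.8 -267.1] -82.9 0.042
wedge [ 422.4 -264.7] -83.2 0.034
foot [575.8 172.3] 5.2 0.088
foot [574.5 170.6] 2.9 0.101
foot [576.6 174.1] 11.1 0.07
18.700000000000003 [9.76455922e-01 2.15717017e-01 1.64081755e-05 1.91346036e-05] 85.518101919524 1.1
25 1 [array([-0.48,  1.08, -0.39,  1.43,  0.91,  1.81, -1.29]), array([-0.52,  1.17, -0.5 ,  1.27,  0.93,  1.96, -1.31]), array([-0.29,  0.98, -0.18,  1.65,  1.04,  1.51, -1.18])]
25 -1 [array([-0.35,  1.14, -0.62,  1.42,  1.04,  1.94,  1.77]), array([-0.56,  1.15, -0.43,  1.27,  0.89,  1.92,  1.86]), array([ 0.1 ,  1.16, -0.81,  1.63,  1.38,  1.95,  1.83])]
30 1 [array([-0.46,  1.04, -0.41,  1.46,  0.89,  1.74, -1.29]), array([-0.49,  1.13, -0.53,  1.3 ,  0.92,  1.89, -1.32]), array([-0.25,  0.94, -0.22,  1.67,  1.03,  1.46, -1.16])]
30 -1 [array([-0.24,  1.17, -0.81,  1.45,  1.12,  1.98,  1.72]), array([-0.45,  1.16, -0.62,  1.3 ,  0.98,  1.94,  1.79]), array([ 0.12,  1.11, -0.81,  1.65,  1.35,  1.86
[... 393 characters left out ...]
0.97, -0.46,  1.53,  0.87,  1.6 , -1.28]), array([-0.44,  1.05, -0.56,  1.38,  0.88,  1.73, -1.32]), array([-0.15,  0.87, -0.3 ,  1.71,  1.01,  1.35, -1.12])]
40 -1 [array([-0.11,  1.18, -1.  ,  1.51,  1.18,  1.94,  1.68]), array([-0.31,  1.14, -0.81,  1.37,  1.04,  1.87,  1.74]), array([ 0.27,  1.13, -1.  ,  1.68,  1.39,  1.84,  1.87])]
50 1 [array([-0.31,  0.9 , -0.51,  1.59,  0.84,  1.45, -1.26]), array([-0.37,  0.98, -0.59,  1.46,  0.85,  1.57, -1.31]), array([-0.09,  0.8 , -0.3 ,  1.74,  0.93,  1.2 , -1.04])]
50 -1 [array([ 0.02,  1.22, -1.19,  1.57,  1.25,  1.91,  1.65]), array([-0.11,  1.26, -1.19,  1.44,  1.24,  1.95,  1.64]), array([ 0.41,  1.18, -1.19,  1.71,  1.43,  1.83,  1.89])]
```

```bash
cat >> h.py <<'E'
D=[642.3,-116.5,np.radians(-97)]
def ori(th,yaw,sg=1):
    ex=np.array([np.cos(yaw),np.sin(yaw),0]); ey=np.array([-ex[1],ex[0],0]); t=np.radians(th)
    z=np.cos(t)*ex-np.sin(t)*np.array([0,0,1]); y=sg*ey
    return R.from_matrix(np.c_[np.cross(y,z),y,z]).as_quat()
def dk(x,y,z,D=D):
    c,s=np.cos(D[2]),np.sin(D[2]); return np.array([D[0]+c*x-s*y,D[1]+s*x+c*y,z])
def ex(D=D): return np.array([np.cos(D[2]),np.sin(D[2]),0])
E
python3 - <<'E'
from fit import *
o=ori(35,D[2]); f=np.array([575.6,172,0])
p=arm.get_tcp_pos(); arm.move_straight([p[0],p[1],400],speed=300)
q=f-110*ex()+[0,0,6.5]
try: arm.move_pose(q+[0,0,330],o)
except arm.Unreachable: print("mid"); arm.move_pose(q+[0,0,230],o)
arm.move_straight(q,speed=250)
i=vision.camera_info("wrist"); im=vision.camera("wrist"); cv2.imwrite("pics/w1.png",im)
np.save("w1.npy",i,allow_pickle=True)
V=[(vision.camera(c),vision.camera_info(c)) for c in("top","side")]
print(arm.get_t(),arm.get_tcp_pos(),q,i["origin"],w2px(i,[[*f[:2],22],dk(0,0,0)]))
for v in ([(im,i)],V):
    try: print(fit("foot",[*f[:2],0],v))
    except Exception as e: print(e)
E
```

```text
6.7833 [589.63753735 281.62777183   7.90142729] [589.00562777 281.18007668   6.5       ] [610.43889651 445.01895572  19.70597554] [[319.03539195 296.06969851]
 [382.82490571 280.10492231]]
(array([5.77297209e+02, 1.76879083e+02, 1.22634308e-01]), np.float64(0.23501916691605032))
(array([5.75384983e+02, 1.71976463e+02, 3.30646734e-02]), np.float64(0.0884517703294247))
```

View pics/w1.png

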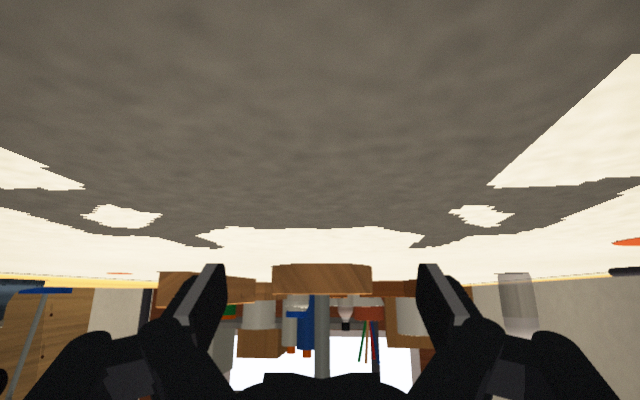

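The wrist picture (upside down, camera under the hand) shows the foot spanning columns 272–371, centred between the fingers (224–417). Lateral alignment is good, so I'll advance and grip.

Run:
```python
from fit import *
f=np.array([575.5,172,0])
g=arm.move_straight(f+21*ex()+[0,0,6.5],speed=60,guard=6)
print(g,arm.get_tcp_pos(),arm.get_wrist_force(),arm.get_wrist_torque())
if not g:
    close_gripper(20); print("w",arm.get_width(),arm.get_grasp_force(),arm.get_wrist_force(),arm.get_tcp_pos())
V=[(vision.camera(c),vision.camera_info(c)) for c in("top","side")]
cv2.imwrite("pics/s2.png",V[1][0]);print(fit("foot",[*f[:2],0],V),arm.get_t())
a=V[1][0][60:220,180:400]; cv2.imwrite("pics/s2b.png",cv2.resize(a,None,fx=3,fy=3))
```

```text
False [572.95823084 151.47123898   6.42834763] [ 0.20936175 -0.14423174 -0.29148768] [ 0.83792943 -0.08498174 -0.02107791]
w 79.35447713283352 25.019433796405792 [0.8970462  1.339819   1.18555195] [573.41611905 151.56386146   6.69518633]
(array([5.75860539e+02, 1.72591364e+02, 1.22076088e-01]), np.float64(0.06380164930335018)) 9.4333
```

View pics/s2b.png

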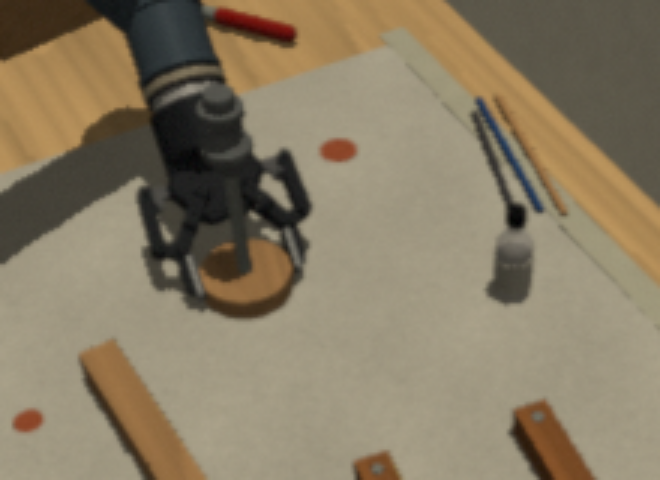

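The side picture shows the foot held between both fingers at about crop pixel (245,275), with the gripper body clear behind the rod and bust. Now I'll slide it to the dock mouth.

Run:
```python
from fit import *
g=arm.move_straight(dk(-65+21,-6,6.7),speed=45,guard=15)
print(g,arm.get_tcp_pos(),dk(-44,-6,6.7),arm.get_wrist_force(),arm.get_width(),arm.get_t())
V=[(vision.camera(c),vision.camera_info(c)) for c in("top","side")]
f=dk(-65,-6,0)
for v in(V,V[:1],V[1:]): print(f[:2],fit("foot",[f[0],f[1],0],v))
a=V[0][0][150:250,260:400]; cv2.imwrite("pics/t3.png",cv2.resize(a,None,fx=5,fy=5,interpolation=cv2.INTER_CUBIC))
```

```text
False [640.4968857  -72.08453223   6.75846902] [641.7069742  -72.09675327   6.7       ] [-2.3662069   5.240859    5.32353657] 79.18124164382985 14.775
[644.26623041 -51.25328408] (array([ 6.43484468e+02, -5.19292423e+01,  9.74392079e-02]), np.float64(0.09685608931908929))
[644.26623041 -51.25328408] (array([ 6.42744521e+02, -5.22809111e+01,  8.98246584e-02]), np.float64(0.1384395813510942))
[644.26623041 -51.25328408] (array([ 6.43668815e+02, -5.13925728e+01,  6.03272850e-02]), np.float64(0.04494220690645416))
```

View pics/t3.png

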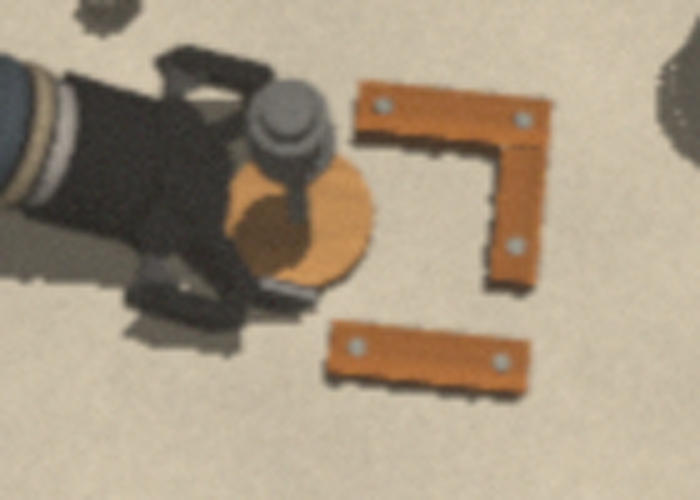

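The top view shows the foot (crop centre ~300,220) squarely in front of the bay and between the battens. I'll release, back off, shut the fingers and push it home, slightly biased toward the far batten.

Run:
```python
from fit import *
release()
p=arm.get_tcp_pos(); arm.move_straight(p-85*ex()+[0,0,0],speed=120)
p=arm.get_tcp_pos(); arm.move_straight(p+[0,0,6],speed=100)
close_gripper(20)
arm.move_straight(dk(-122,-10.5,12),speed=80)
f0=arm.get_wrist_force()
g=arm.move_straight(dk(-28,-10.5,12),speed=35,guard=13)
print(g,arm.get_tcp_pos(),arm.get_wrist_force()-f0,arm.get_t())
d=(arm.get_tcp_pos()-dk(0,0,0)); print("tcp in dock",d@ex(),d@[-ex()[1],ex()[0],0])
V=[(vision.camera(c),vision.camera_info(c)) for c in("top","side")]
def ind(p): v=np.array([p[0]-D[0],p[1]-D[1],0]); return v@ex(), v@[-ex()[1],ex()[0],0]
a=V[0][0][150:250,260:400]; cv2.imwrite("pics/t4.png",cv2.resize(a,None,fx=5,fy=5,interpolation=cv2.INTER_CUBIC))
```

```text
True [637.42477034 -70.65277188  11.36810224] [-0.23856016  0.52300673  1.78299866] 19.2083
tcp in dock -44.91134879485167 -10.426262027252186
```

View pics/t4.png

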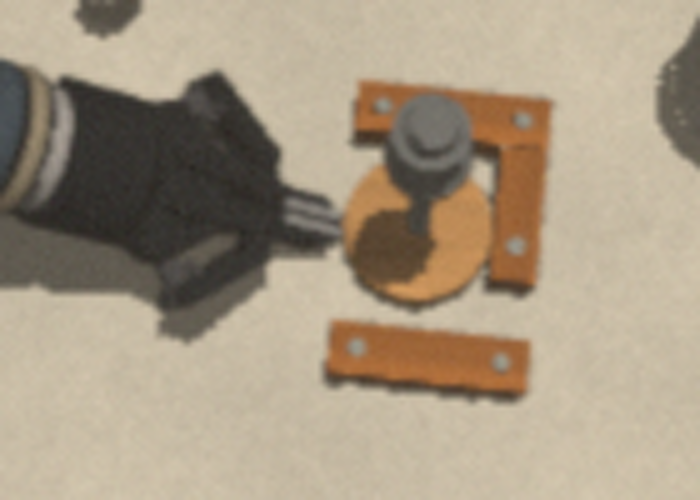

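The foot is home: its right edge meets the stop at crop ~(490,240). But it sits several mm off the far batten. I'll retreat, measure the lane, then grasp the wedge.

Run:
```python
from fit import *
arm.move_straight(arm.get_tcp_pos()-70*ex(),speed=120)
arm.move_straight(arm.get_tcp_pos()+[0,0,170]-30*ex(),speed=250)
V=[(vision.camera(c),vision.camera_info(c)) for c in("top","side")]
def ind(p): v=np.array([p[0]-D[0],p[1]-D[1],0]); return np.round([v@ex(), v@[-ex()[1],ex()[0],0]],1)
for v in(V,V[:1],V[1:]): q=fit("foot",[*dk(0,-10,0)[:2],0],v); print(ind(q[0]),q[1])
for v in(V,V[:1],V[1:]): q=fit("wedge",[422,-265.4,np.radians(-83)],v); print(q[0],np.degrees(q[0][2]),q[1])
print(arm.get_t())
W=[422.,-265.4,np.radians(-83)]
for sg in(1,-1):
    print(sg,[None if (k:=kinematics.inverse_kinematics(p,ori(90,y,sg))) is None else np.round(k,2) for p,y in((dk(-70,0,4,W),W[2]),(dk(-70,0,60,W),W[2]),(dk(-222,-46,60),D[2]),(dk(-90,-46,5),D[2]))])
```

```text
[23.6  0.7] 0.41071604674303697
[11.4 -2. ] 0.41118758236930736
[23.3 -1. ] 0.4093314265284233
[ 422.01197064 -264.95864732   -1.44898276] -83.02059677491545 0.05682096564786167
[ 421.91897724 -267.02118489   -1.44823784] -82.97791585734173 0.04588371707801888
[ 422.34284937 -264.59139345   -1.45358447] -83.28425554174547 0.044926049414379755
20.975
1 [array([ 0.59,  0.49, -0.29,  2.21,  0.3 ,  0.48,  0.19]), array([ 0.39,  0.37, -0.05,  2.19,  0.03,  0.59,  0.44]), array([-0.15,  0.59, -0.13,  1.78,  0.1 ,  0.78, -0.45]), array([ 0.08,  0.64, -0.15,  1.86,  0.15,  0.65, -0.28])]
-1 [array([-0.05,  0.52,  0.5 ,  2.24, -0.53,  0.49, -2.15]), array([-0.17,  0.43,  0.64,  2.22, -0.44,  0.62, -2.22]), array([ 0.2 ,  0.67, -0.63,  1.76,  0.5 ,  0.88,  2.37]), array([ 0.48,  0.76, -0.73,  1.84,  0.68,  0.81,  2.42])]
```

Run:
```python
from fit import *
i=vision.camera_info("top"); c=px2w(i,[[343.7,195.9]],22)[0]
v=c-dk(0,0,22); print("foot in dock",v@ex(),v@[-ex()[1],ex()[0],0])
W=[422.,-265.2,np.radians(-83)]; o=ori(90,W[2])
arm.move_pose([470,60,260],o); release()
arm.move_pose(dk(-70,0,110,W),o)
arm.move_straight(dk(-70,0,3.5,W),speed=120,guard=10)
print(arm.get_tcp_pos(),arm.get_wrist_force())
close_gripper(60); print(arm.get_width(),arm.get_grasp_force(),arm.get_t())
im=vision.camera("side"); cv2.imwrite("pics/s5.png",cv2.resize(im[60:380,180:480],None,fx=1.8,fy=1.8))
print(fit("wedge",W,[(im,vision.camera_info("side"))]))
```

```text
foot in dock 2.121693190694582 -11.843830650563115
[ 414.00954309 -195.85111155    4.00006591] [-0.14075703  0.47934102 -0.43045722]
31.22559153805486 59.98232066631317 25.325
(array([ 422.28711141, -265.09619634,   -1.44868103]), np.float64(0.11147025813692481))
```

View pics/s5.png

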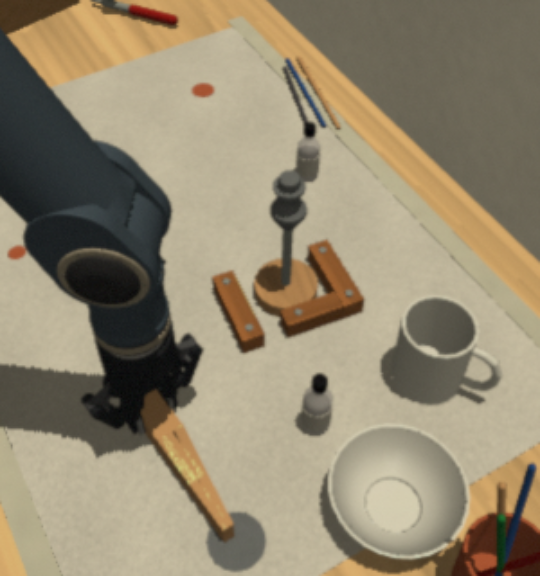

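The side picture shows the foot home against the stop (~285,285), ~12 mm off the far batten, and the wedge head held in the gripper. Next: carry it to the lane mouth and insert.

Run:
```python
from fit import *
W=[422.,-265.2,np.radians(-83)]; o=ori(90,W[2]); od=ori(90,D[2])
p=arm.get_tcp_pos(); z0=p[2]
arm.move_straight([p[0],p[1],z0+50],speed=150)
arm.move_straight([490,-160,z0+50],o,speed=200)
arm.move_straight([500,110,z0+50],od,speed=220)
yw=-46.3
arm.move_straight(dk(-225,yw,z0+50),speed=200)
arm.move_straight(dk(-225,yw,z0+1),speed=100,guard=12)
print(arm.get_tcp_pos(),dk(-225,yw,z0),arm.get_wrist_force(),arm.get_t(),arm.get_width())
f0=arm.get_wrist_force()
g=arm.move_straight(dk(-185,yw,z0+1),speed=60,guard=10)
print(g,arm.get_wrist_force()-f0)
im=vision.camera("top"); cv2.imwrite("pics/t6.png",cv2.resize(im[150:250,220:380],None,fx=5,fy=5,interpolation=cv2.INTER_CUBIC))
```

```text
[621.54135731 112.6036566    3.89729404] [623.76571545 112.46543472   3.99060433] [-0.37171439 -0.33271304  4.24421911] 29.0833 31.255755523383048
False [-0.39203406  0.08764435 -4.74667889]
```

View pics/t6.png

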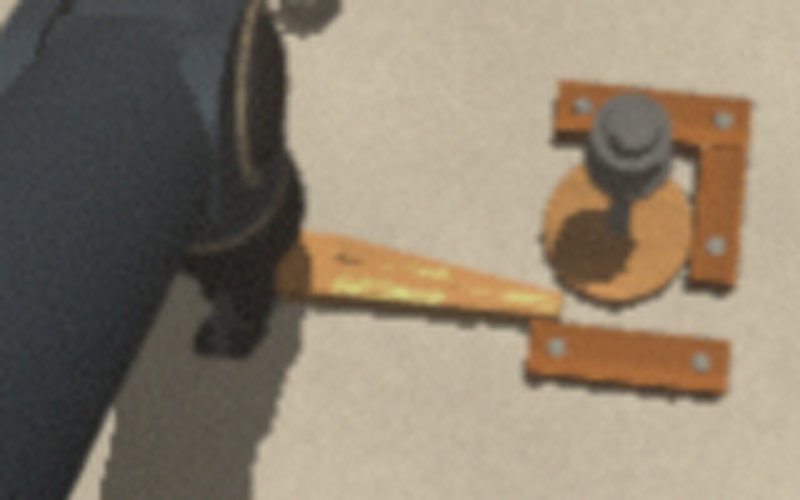

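The tip has entered the lane mouth (~560,305) with a small gap to the near batten, and the foot is unmoved. I'll continue, then finish by pushing at the tail so the wedge aligns itself.

Run:
```python
from fit import *
f0=arm.get_wrist_force(); z=arm.get_tcp_pos()[2]
g=arm.move_straight(dk(-145,-46.5,z),speed=40,guard=10)
p=arm.get_tcp_pos();print(g,p,(p-dk(0,0,0))@ex(),arm.get_wrist_force()-f0,arm.get_wrist_torque())
release()
arm.move_straight(arm.get_tcp_pos()+[0,0,60],speed=200)
im=vision.camera("top"); cv2.imwrite("pics/t7.png",im)
V=[(im,vision.camera_info("top"))]
arm.move_straight(arm.get_tcp_pos()-70*ex(),speed=200)
close_gripper(20)
w=(p-dk(0,0,0))@ex()
q=dk(w-20-11-14,-47,10); arm.move_straight([*q[:2],70],speed=200); arm.move_straight(q,speed=150,guard=10)
arm.dwell(.2); im=vision.camera("top"); cv2.imwrite("pics/t7.png",cv2.resize(im[150:250,220:380],None,fx=5,fy=5,interpolation=cv2.INTER_CUBIC))
print(arm.get_tcp_pos(),arm.get_wrist_force(),arm.get_t())
```

```text
False [613.39334936  33.1966715    4.70722622] -145.05802067704744 [-0.96775386  0.17087103  0.74701407] [-0.01938562  0.29634362 -0.24611458]
[619.59010775  78.01280806  11.08707861] [-0.26918098 -0.39515691 -0.45229622] 34.5167
```

View pics/t7.png

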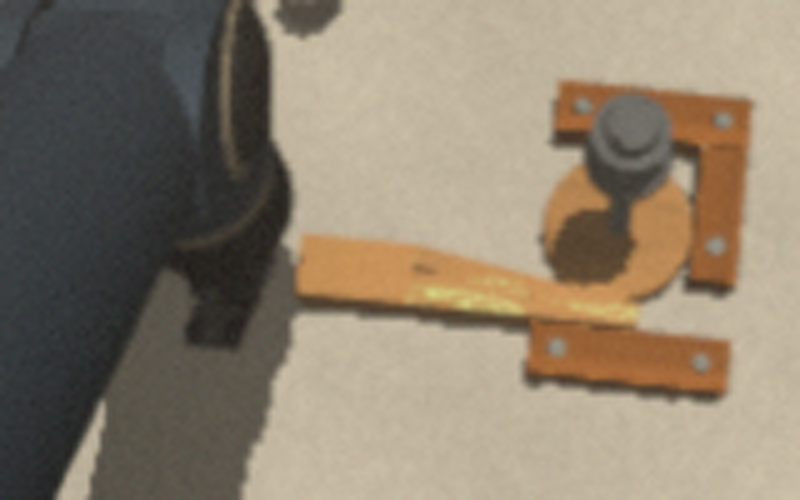

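The wedge lies in the lane along the near batten, beside the foot, tip at ~(635,313). Now I'll drive it from the tail until the force rises.

Run:
```python
from fit import *
q=(arm.get_tcp_pos()-dk(0,0,0)); z=12
g=arm.move_straight(dk(-100,-49,z),speed=30,guard=18)
p=arm.get_tcp_pos();d=p-dk(0,0,0);print(g,d@ex(),d@[-ex()[1],ex()[0],0],arm.get_wrist_force(),arm.get_t())
arm.move_straight(p-45*ex(),speed=100)
arm.move_straight(arm.get_tcp_pos()+[0,0,100],speed=200)
arm.move_straight(arm.get_tcp_pos()-[120,0,0],speed=200)
V=[(vision.camera(c),vision.camera_info(c)) for c in("top","side")]
cv2.imwrite("pics/t8.png",cv2.resize(V[0][0][150:250,240:400],None,fx=5,fy=5,interpolation=cv2.INTER_CUBIC))
cv2.imwrite("pics/s8.png",cv2.resize(V[1][0][60:380,180:480],None,fx=1.8,fy=1.8))
```

```text
True -121.93536169852771 -46.827143309855295 [-1.35985698 -0.04820794  0.70933468] 36.75
```

View pics/t8.png

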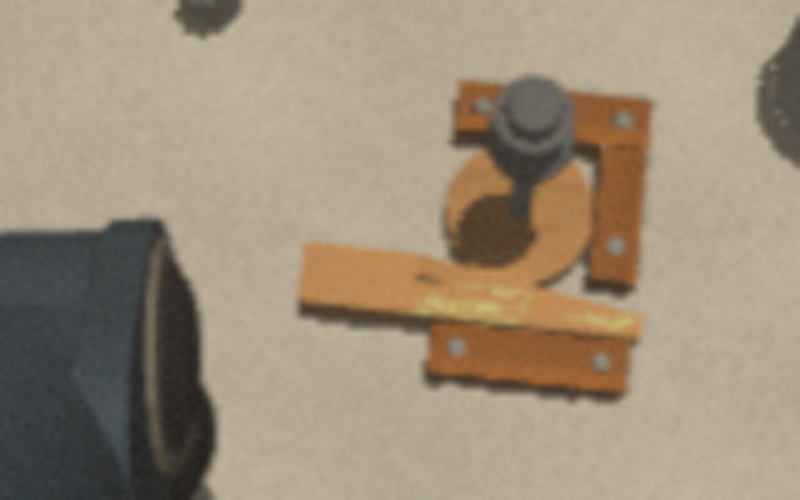

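The top view shows the wedge fully in (tip ~640,322 just past the batten's end), the foot shifted to the far batten and still at the stop. One slow re-push will confirm it is tight.

Run:
```python
from fit import *
arm.move_straight(dk(-150,-48,110),speed=200)
arm.move_straight(dk(-150,-48,12),speed=150,guard=10)
arm.move_straight(dk(-128,-48,12),speed=50,guard=8)
for gd in(8,22):
    g=arm.move_straight(dk(-108,-48,12),speed=10,guard=gd)
    d=arm.get_tcp_pos()-dk(0,0,0);print(g,d@ex(),arm.get_wrist_force(),arm.get_t())
arm.move_straight(arm.get_tcp_pos()-40*ex(),speed=100)
arm.move_straight(arm.get_tcp_pos()+[0,0,100],speed=200)
arm.move_straight(arm.get_tcp_pos()-[120,0,0],speed=200)
im=vision.camera("side"); cv2.imwrite("pics/s9.png",cv2.resize(im[130:290,260:420],None,fx=3.6,fy=3.6,interpolation=cv2.INTER_CUBIC)); print(arm.get_t())
```

```text
True -122.02707176348572 [ 0.23121338 -0.83071458 -0.86077932] 42.0583
True -122.05565056540091 [0.32666769 0.16896734 0.73731007] 43.2417
45.2333
```

View pics/s9.png

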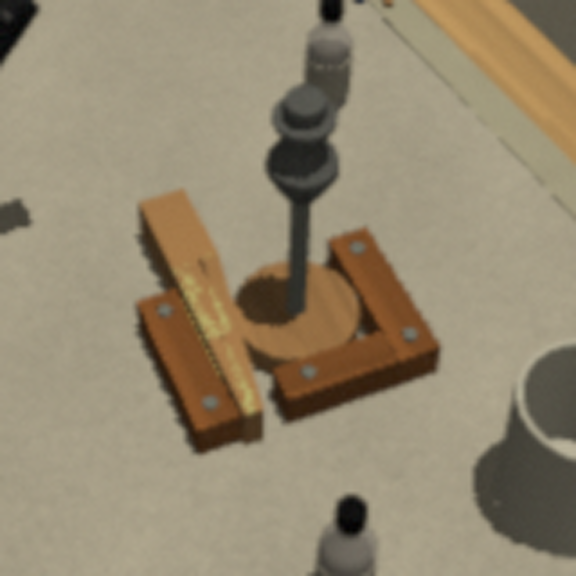

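The wedge did not move under a 22 N re-push, so it is jammed tight. The side view shows the foot held between far batten, stop and wedge, the stand upright, and everything else in place.

```bash
python3 -c "
from rig import order
print(order.job_done())"
```

```text
the job is handed in; nothing more can be done
None
```

The job is handed in: the stand is parked against the dock's stop, the wedge is jammed tight beside the foot (it held under a 22 N re-push), the bust was not touched as far as the pictures show, and the arm is clear, at about 45 s on the robot's clock.

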